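Load the battery stick into the bench charger

ROBOT

A 7-joint arm with a two-finger parallel gripper is mounted at the origin on a cart in front of the work surface, level with it; the furniture and walls round the work are solid. World frame = base frame: x ahead of the robot, y to its left, z up, the work surface at z = 0. Lengths are in mm, angles in rad, forces in N, time in s.
With the tool pointing down it reaches from about 375 to 925 mm from the base axis. Payload 3.1 kg.
Tool frame: the origin (TCP) lies midway between the tips of the shut fingers; the grasp point (between the pads) lies 19 mm behind it; z points along the fingers, y is the line along which they close (so a half turn about z gives the same grasp; the last joint's range is limited). The gripper opens to 85 mm and grips with 20 to 120 N. Pads are 22 mm wide; open, the fingers measure 114 mm over their backs; the gripper's body (76 mm by 85 mm) begins 54 mm behind the grasp point. The pads swing forward as they close: fully open they stand 13 mm farther back than shut.
Start: joints at [-1.364, 0.383, 0.044, 1.598, -0.018, 1.161, -0.05], TCP at [195.044, 620.049, 231.269] pointing down, gripper open.
Joint ranges: [-2.61, 2.61], [-0.41, 2.15], [-1.48, 1.57], [0, 2.5], [-1.57, 4.71], [0.05, 1.97], [-2.85, 2.85]. Speed limits (rad/s): [2.79, 2.79, 3.14, 3.14, 3.14, 3.14, 3.14].

INTERFACE

Orientations are given as a unit quaternion [x, y, z, w].
In Python, from plant import observe, camera, finish_job, spot_in gives the robot as it stands. The module is installed in compiled form; this text tells all that it offers.
- The arm moves only by the shell command python3 -m jog 'ROWS' [FORCE]. ROWS is JSON, a list of rows, each a list of 5 numbers: the shift along the tool's x, y, z normalised to -1 to 1, where 1 is 0.1 m, then the turn about the tool's z normalised to -1 to 1, where 1 is 60 degrees, then the closure, from 0 (fully open) to 1 (shut). A call has 1 to 10 rows; each row shifts and turns the commanded pose from where the row before left it, along the tool's axes as they then stand; what a row does not reach is not made up. A row lasts 1/12 s, in which the tool goes at most 41.7 mm and 7.16 degrees, less where a joint would pass 70% of its speed; a pose out of reach is approached as far as the arm can. A call with a number of a shift or a turn outside -1 to 1 is refused whole. A call with a gripper value outside its range is refused whole. The fingers move at their own pace and stop on an object; FORCE is the grip in N (left out, the last holds). Time passes only in rows, so rows that do not move let the fingers close. It gives the time, the measured TCP pose, the force, the opening and the grip force at its end, in the units of the state.
- observe(): the state, without advancing time (a new reading comes with each control period).
- camera(name): name is "side" or "top" or "wrist"; returns a dict with "frame" (420x560x3 uint8, red, green, blue), "mtx" (3x3 intrinsics, pixels), "xyz" and "orientation" of the camera in the world; the wrist camera has in their place "hand_eye" (4x4, takes a point from camera to tool coordinates, whose origin is the TCP and whose axes are the flange's). Camera axes: x right, y up, looking along -z (the intrinsics and any distortion apply to the point x, -y, -z); pixel columns grow to the right and rows downward; lengths in mm; the calibration is good to about 2 mm. A picture is of the moment at which its call begins: read the wrist's pose just before it. There is no depth.
- finish_job(): hands the job in; it is judged then, once.
Trained networks look in a picture, given as the dict that the camera call returned (one of the last four; its "shot" number tells which), for a name from the list of things; names that differ only in an ending like _2 or _b are one class to them, and where a whole thing is asked for, a point or a joint stands for the part that bears it (a point fixed in the world has none). Each returns a list of dicts, best first, with "p" (0 to 1); they miss things now and then, are a little off and sometimes report something else, mostly with a low value. They report only what shows in the picture. A call takes as long as a camera call. They do not tell look-alikes from the thing itself.
- spot_in(picture, name): "centre" ([column, row] in pixels, amid what is visible of it).
The state is a dict: "clock": time; "q": joint angles; "dq": joint speeds; "tau": joint torques, N m; "ee_pos": TCP position; "tcp_rot": TCP orientation; "force": force on the tool from outside, world axes, zero at the start; "wrist_torque": the same for the moment, N m; "opening": finger opening in mm; "grip_force": force on a finger pad.
Only numpy, scipy, OpenCV 4.12 (cv2) and the standard library are available. Lean on these libraries where they do the work, as an engineer would, in place of code of your own. Each camera call takes 0.05 s, during which the arm holds its last target. There are 200 camera calls.

TASK

Take the torch battery stick off its wooden rest and load it into the bench charger: flat end first, nose down, under the hood against the sprung contact, then press the spring back and roll the nub end down past the retaining lip. Leave it lying level in the charger, let go, with the spring holding its nub end against the tail post under the lip; do not force it.

Things in the scene. Friction and masses are not known exactly. Their poses are not given: they have to be found in the camera images.
- battery: Torch battery stick: plain grey round bar, two thin black bands, diameter 34 mm, body 120 mm long, about 180 g. Origin on its axis, middle of the body; x along the axis to the nub end (steel nub of diameter 12 mm, 4 mm long); the -x end is flat. It may be turned about its own axis: only its x axis means anything. Starts level on the rest, axis 46 mm above the table.
- battery_nub (a point): Tip of the battery's nub, on its axis, 64 mm from the battery's origin.
- rest: Wooden rest fixed to the table, base 130 x 52 x 12 mm, two vees on it that carry the battery. Origin under its middle on the table, x along the battery. From x = -30 to 34 mm there are no vees: fingers have room beside the battery down to the base.
- charger: Bench charger fixed to the table, grey base 240 x 76 x 10 mm. Origin on the table in its middle plane, 105 mm from the base's tail end, z up, x from the hooded sprung end (nearer the robot) to the aluminium tail post. On it is clamped the cradle (hood, spring, vees, post), up to 8 mm either way along x: this offset is NOT reported, feel or see it. 40 N between battery and charger counts as forced.
- charger_seat (a point): Fixed to the base: nominal middle of a loaded battery (46 mm above the table, charger x = 0; nub to +x). Like all charger x below, the true one is up to 8 mm off. 120 degree vees carry the battery at charger x -84 to -40 and 36 to 58 mm; between them fingers have room down to the 50 mm wide cradle plate, top 18 mm above the table.
- charger_spring (a point): Fixed to the base: nominal face of the free spring contact, charger x = -55 mm, 46 mm above the table: brass disc of diameter 28 mm, pushed to -x, 0.8 N/mm from zero, solid after 19 mm (15.2 N). Hood over it: roof from x = -56 mm back, underside 75 mm, top 81 mm above the table, cheeks 48 mm apart; housing x -117 to -85 mm, 82 mm high.
- charger_lip (a point): Fixed to the base: nominal edge of the lip, charger x = 55.5 mm, 65.5 mm above the table (its underside; top 71 mm). The lip, 34 mm wide, overhangs 8.5 mm from the tail post's face (x = 64 mm). Hood to lip is 111 mm, so the battery enters tipped 28 to 33 degrees, nub end up over the lip; press the spring 15.5 to 18.5 mm (12.5 to 15 N), then roll it down; the spring slides it back.
Not all that is in view belongs to the job. What is shaped like the battery but red or turquoise is not meant.

How it is judged:
By the outcome, as a careful person would: the job done as asked, in the order asked, and still so for the second after the job is handed in, with the robot touching nothing.
It also fails if it takes over 64 s, if anything falls off the work surface, if the arm or the gripper's body presses on something with over 40 N, if the wrist force passes 120 N, or if a joint passes its speed limit or range.

## Working session

There is one attempt and no reset: what is moved stays moved. The work goes in short steps, Python scripts to look and compute and a shell command to move; the robot and the scene stay as the last step left them, time stands still between calls to the robot, and variables do not carry over. Pictures are saved under pics/ and viewed, at most 10 in all, crops included, and the job is handed in when it is done.

```bash
mkdir -p pics; cat > h.py <<'E'
import numpy as np,cv2
from scipy.spatial.transform import Rotation as R
from plant import observe,camera,spot_in
def cam(n):
    s=observe(); c=camera(n)
    if n=="wrist":
        H=np.array(c["hand_eye"]);Rt=R.from_quat(s["tcp_rot"]).as_matrix()
        c["Rw"]=Rt@H[:3,:3];c["p"]=Rt@H[:3,3]+np.array(s["ee_pos"])
    else:
        c["Rw"]=R.from_quat(c["orientation"]).as_matrix();c["p"]=np.array(c["xyz"],float)
    c["K"]=np.array(c["mtx"],float); return c
def ray(c,px):
    d=np.linalg.inv(c["K"])@[px[0],px[1],1]; return c["Rw"]@(d*[1,-1,-1])
def at_z(c,px,z):
    d=ray(c,px); return c["p"]+d*(z-c["p"][2])/d[2]
def proj(c,P):
    v=c["Rw"].T@(np.array(P,float)-c["p"]); v=v*[1,-1,-1]; u=c["K"]@v; return u[:2]/u[2]
def save(c,name,crop=None,k=1):
    f=c["frame"][:,:,::-1]
    if crop: f=f[crop[1]:crop[3],crop[0]:crop[2]]
    cv2.imwrite(f"pics/{name}.png",cv2.resize(f,None,fx=k,fy=k,interpolation=cv2.INTER_CUBIC))
E
python3 - <<'E'
from h import *
np.set_printoptions(precision=1,suppress=True)
print(observe()); ims=[]
for n in("top","side"):
    c=cam(n); print(n,c["p"],c["Rw"].tolist(),c["K"].tolist(),[k for k in c if k not in("frame",)])
    for t in("battery","rest","charger","battery_nub","charger_seat"):
        for d in spot_in(c,t)[:4]: print(t,d, at_z(c,d["centre"],46 if t!="charger" else 10))
    save(c,n+"0",k=1.4)
E
```

```text
{'clock': 0.0, 'q': array([-1.4,  0.4,  0. ,  1.6, -0. ,  1.2, -0. ]), 'dq': array([ 0., -0.,  0., -0.,  0., -0., -0.]), 'tau': array([ -0. , -43.3,   1. , -25. ,   0. ,   0. ,   0. ]), 'ee_pos': array([194.8, 619.1, 229.9]), 'tcp_rot': array([ 0.2,  1. , -0. , -0. ]), 'force': array([ 0. , -0.6,  0.3]), 'wrist_torque': array([ 0., -0.,  0.]), 'grip_force': 0.0, 'opening': 85.41138924691501}
top [350.1   0.8 899.2] [[0.05178394715840934, 0.9707605353913044, -0.23439796446104996], [-0.9986395391462651, 0.05177552961585935, -0.006193979878309566], [0.006123207527979457, 0.23439982393292413, 0.97212099497428]] [[414.27543913819045, 0.0, 271.42984519015374], [0.0, 414.27543913819045, 204.5839491341749], [0.0, 0.0, 1.0]] ['mtx', 'xyz', 'orientation', 'shot', 'Rw', 'p', 'K']
battery {'centre': [353.2, 297.1], 'p': 0.94} [ 373.3 -168.    46. ]
battery {'centre': [205.3, 283.1], 'p': 0.78} [385.4 131.4  46. ]
battery {'centre': [193.6, 176.8], 'p': 0.63} [608.3 176.6  46. ]
rest {'centre': [200.9, 189.8], 'p': 0.79} [580.2 158.2  46. ]
charger {'centre': [357.7, 193.7], 'p': 0.82} [ 599.6 -1
[... 542 characters left out ...]
48248493553, 0.9115463965553747, 0.41105417201812067]] [[517.189591818302, 0.0, 288.17043499293584], [0.0, 517.189591818302, 210.46024122533527], [0.0, 0.0, 1.0]] ['mtx', 'xyz', 'orientation', 'shot', 'Rw', 'p', 'K']
battery {'centre': [196.3, 225.6], 'p': 0.89} [367.4  72.4  46. ]
rest {'centre': [292.8, 203.5], 'p': 0.77} [569.   92.9  46. ]
charger {'centre': [366.9, 280.5], 'p': 0.65} [ 587.1 -167.8   10. ]
battery_nub {'centre': [295.4, 185.0], 'p': 0.82} [614.3 183.5  46. ]
battery_nub {'centre': [242.8, 315.5], 'p': 0.6} [ 358.4 -225.8   46. ]
battery_nub {'centre': [196.7, 227.1], 'p': 0.58} [366.6  65.9  46. ]
charger_seat {'centre': [366.3, 280.4], 'p': 0.56} [ 555.  -216.3   46. ]
```

View pics/top0.png

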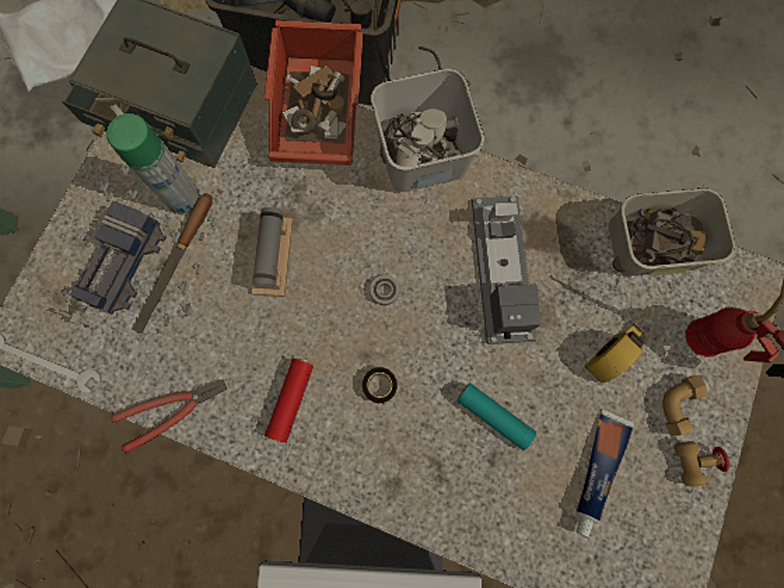

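View pics/side0.png

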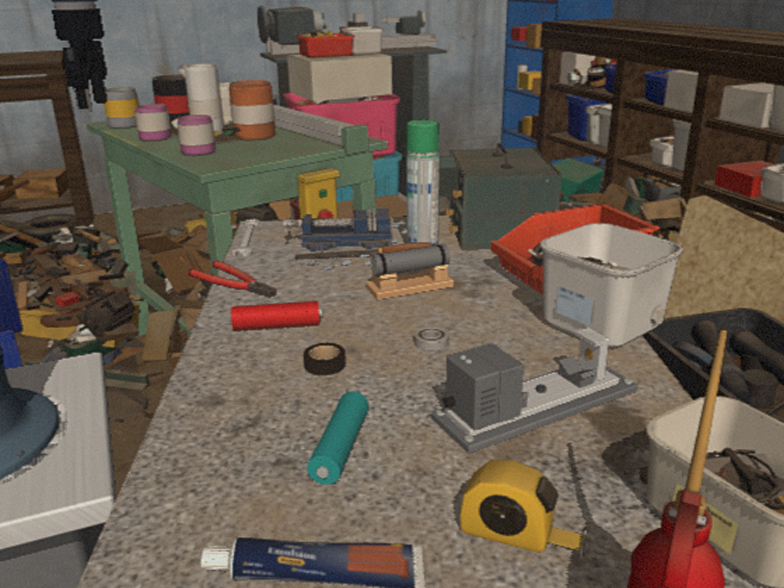

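```bash
python3 - <<'E'
import cv2,numpy as np
a=cv2.imread('pics/side0.png')[230:305,350:470];b=cv2.imread('pics/top0.png')[195:305,230:310];c=cv2.imread('pics/top0.png')[185:350,455:555];d=cv2.imread('pics/side0.png')[320:450,420:650]
def f(x,w,h):return cv2.resize(x,(w,h),interpolation=cv2.INTER_CUBIC)
cv2.imwrite('pics/m.png',np.vstack([np.hstack([f(a,400,250),f(d,400,250)]),np.hstack([f(b,400,340)[:,:400],f(c,400,340)])]))
E
```

```text
(no output)
```

View pics/m.png

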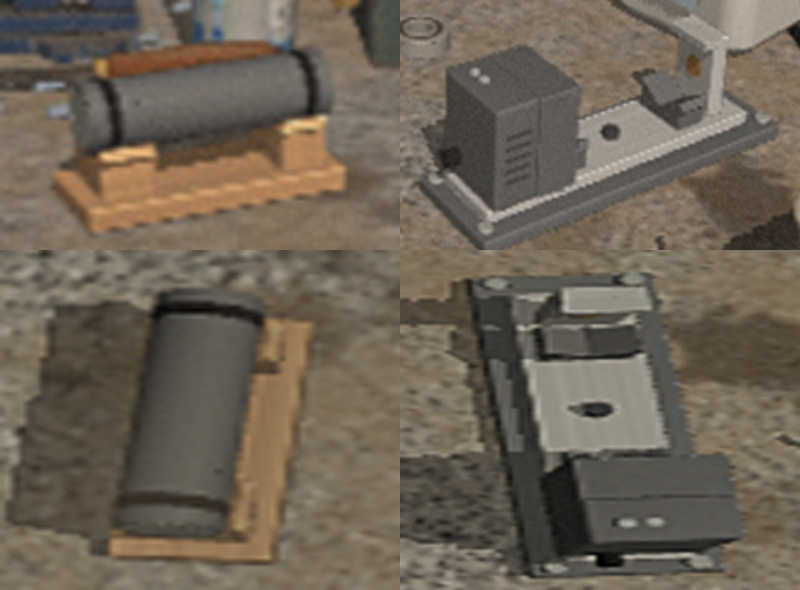

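```bash
cat >> h.py <<'E'
def togo(P,yaw=None):
    s=observe();Rt=R.from_quat(s["tcp_rot"]).as_matrix();d=Rt.T@(np.array(P,float)-s["ee_pos"])/100
    x=Rt[:,0]; y0=np.degrees(np.arctan2(x[1],x[0]))
    print("tcp",np.round(s["ee_pos"],1),"yaw_x %.2f"%y0,"tilt z",np.round(Rt[:,2],4),"shift units",np.round(d,3),end=" ")
    if yaw is not None:
        e=-((yaw-y0+90)%180-90); print("turn units(+tool z) %.3f"%(e/60),end="")
    print()
E
python3 - <<'E'
from h import *
np.set_printoptions(precision=1,suppress=True)
c=cam("top")
for n,p,z in [("bat far",(271,211),50),("bat near",(266,284),50),("can",(185,212),0),("canTop",(135,140),200),("ch nw",(473,202),10),("ch ne",(519,197),10),("ch sw",(489,340),10),("ch se",(535,338),10)]:
    print(n,at_z(c,np.array(p)/1.4,z))
togo([570,165,230],None)
E
```

```text
bat far [666.1 181.5  50. ]
bat near [549.4 177.8  50. ]
can [675.4 332.8   0. ]
canTop [699.5 337.7 200. ]
ch nw [ 714.5 -138.1   10. ]
ch ne [ 727.3 -213.4   10. ]
ch sw [ 488.4 -166.1   10. ]
ch se [ 495.3 -237.2   10. ]
tcp [195.1 620.1 231.3] yaw_x 162.54 tilt z [-0.  0. -1.] shift units [-4.9 -3.2  0. ]
```

```bash
r="[-0.34,-0.22,0,0,0]"; python3 -m jog '[[-0.34,-0.22,0,0,0],[-0.34,-0.22,0,0,0],[-0.34,-0.22,0,0,0],[-0.34,-0.22,0,0,0],[-0.34,-0.22,0,0,0],[-0.34,-0.22,0,0,0],[-0.34,-0.22,0,0,0],[-0.34,-0.22,0,0,0],[-0.34,-0.22,0,0,0],[-0.34,-0.22,0,0,0]]'
python3 -m jog '[[-0.34,-0.22,0,0,0],[-0.34,-0.22,0,0,0],[-0.34,-0.22,0,0,0],[0,0,0,-0.1,0],[0,0,0,-0.1,0],[0,0,0,-0.12,0],[0,0,0,0,0]]'
python3 - <<'E'
from h import *
togo([570,165,230],182)
c=cam("wrist")
for t in("battery","battery_nub","rest"): print(t,[(d,at_z(c,d["centre"],46).round(1)) for d in spot_in(c,t)])
save(c,"w1",k=1.4)
E
```

```text
clock: 1.48
ee_pos: [454.4, 306.5, 231.7]
tcp_rot: [0.152, 0.988, 0.0, 0.0]
force: [0.6, 0.8, 0.1]
opening: 85.5
grip_force: 0.0
clock: 2.07
ee_pos: [531.1, 214.3, 231.4]
tcp_rot: [-0.015, 1.0, 0.0, 0.0]
force: [-0.4, 0.0, 0.0]
opening: 85.5
grip_force: 0.0
tcp [531.1 214.3 231.4] yaw_x -178.23 tilt z [ 1.e-04  3.e-04 -1.e+00] shift units [-0.374 -0.504  0.014] turn units(+tool z) -0.004
battery [({'centre': [243.0, 256.3], 'p': 0.7}, array([606.1, 183.4,  46. ])), ({'centre': [188.6, 41.9], 'p': 0.58}, array([404.1, 135. ,  46. ]))]
battery_nub [({'centre': [238.9, 251.4], 'p': 0.94}, array([600.7, 179.1,  46. ])), ({'centre': [187.6, 42.8], 'p': 0.82}, array([404.9, 134. ,  46. ]))]
rest [({'centre': [259.9, 227.4], 'p': 0.95}, array([573.7, 200.4,  46. ]))]
```

View pics/w1.png

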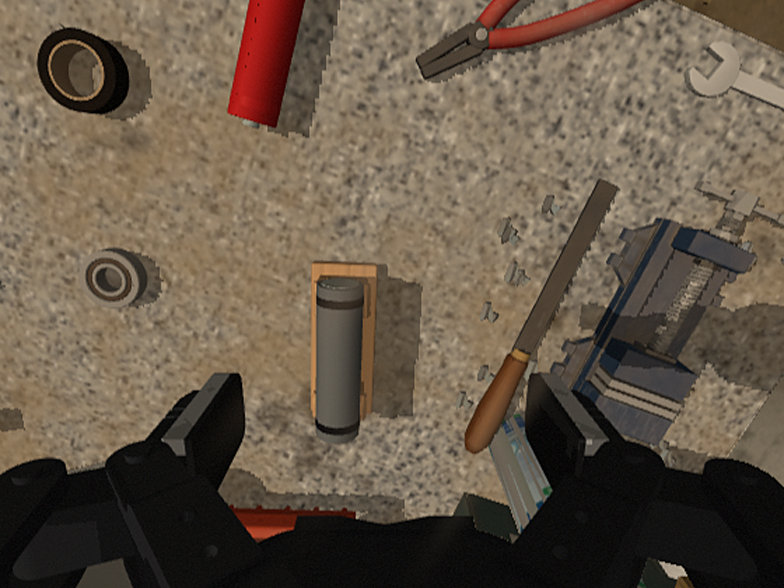

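```bash
python3 - <<'E'
from h import *
np.set_printoptions(precision=1,suppress=True)
c=cam("wrist"); print(c["p"],c["Rw"][:,2])
for n,p,z in [("near mid",(341,300),46),("far mid",(337.5,425),46),("near top rim",(341,277),63),("near z63b",(341,290),63),("far top rim",(337,441),63),("far axis",(337,441),46),("rest near L",(312,263),12),("rest near R",(377,265),12)]:
    print(n,at_z(c,np.array(p)/1.4,z))
save(c,"w2",crop=(200,170,300,330),k=3.7)
t=cam("top");f=t["frame"]
for n,p,z in [("T far top rim",(271,207),63),("T near",(264,286),63)]: print(n,at_z(t,np.array(p)/1.4,z))
E
```

```text
[459.4 212.3 373.2] [-0.3 -0.   1. ]
near mid [559.8 184.2  46. ]
far mid [661.4 181.7  46. ]
near top rim [538.5 185.7  63. ]
near z63b [547.6 185.7  63. ]
far top rim [664.4 182.9  63. ]
far axis [675.6 181.3  46. ]
rest near L [541.  158.8  12. ]
rest near R [541.2 209.1  12. ]
T far top rim [667.8 179.3  63. ]
T near [543.2 177.8  63. ]
```

View pics/w2.png

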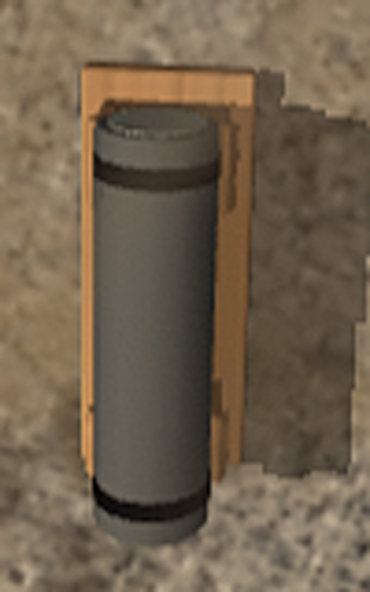

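```bash
python3 - <<'E'
from h import *
np.set_printoptions(precision=1,suppress=True)
c=cam("wrist")
def q(x,y): return (200+x/3.7,170+y/3.7)
for n,p,z in [("near mid",q(157,160),46),("far mid",q(153,500),46),("nearrim",q(157,139),63),("farrim",q(152,545),63),("restnear",q(84,70),12),("restfarL",q(81,470),12)]: print(n,at_z(c,p,z))
togo([607,183.5,120],0)
t=cam("top")
for k in("charger","charger_seat","charger_lip","charger_spring"): print(k,[(d,at_z(t,d["centre"],46)) for d in spot_in(t,k)[:2]])
E
```

```text
near mid [558.8 183.1  46. ]
far mid [663.3 182.1  46. ]
nearrim [548.  184.6  63. ]
farrim [667.1 183.4  63. ]
restnear [542.1 158.7  12. ]
restfarL [674.1 155.8  12. ]
tcp [530.7 214.9 231.3] yaw_x -178.33 tilt z [ 0.  0. -1.] shift units [-0.8 -0.3  1.1] turn units(+tool z) 0.028
charger [({'centre': [359.8, 193.7], 'p': 0.62}, array([ 589.7, -180.9,   46. ]))]
charger_seat [({'centre': [361.4, 195.6], 'p': 0.9}, array([ 585.7, -184.3,   46. ]))]
charger_lip [({'centre': [360.4, 195.7], 'p': 0.74}, array([ 585.4, -182.2,   46. ]))]
charger_spring [({'centre': [360.2, 195.8], 'p': 0.75}, array([ 585.1, -181.8,   46. ]))]
```

```bash
python3 -m jog '[[0,0,0,0.04,0],[-0.26,-0.1,0.3,0,0],[-0.26,-0.1,0.3,0,0],[-0.26,-0.1,0.3,0,0],[0,0,0,0,0]]'
python3 - <<'E'
from h import *
togo([607.5,183.3,24],-0.8)
E
```

```text
clock: 3.08
ee_pos: [607.9, 177.4, 132.0]
tcp_rot: [0.009, 1.0, -0.005, -0.005]
force: [-1.1, -1.7, -1.6]
opening: 85.3
grip_force: 0.0
tcp [607.9 177.4 132. ] yaw_x 178.99 tilt z [-0.0097 -0.0099 -0.9999] shift units [-0.005  0.069  1.08 ] turn units(+tool z) -0.004
```

```bash
python3 -m jog '[[0,0,0.3,0,0],[0,0,0.3,0,0],[0,0,0,0,0],[0,0,0,0,0]]'
python3 - <<'E'
from h import *
togo([607.5,183.3,24],-0.8)
E
```

```text
clock: 3.42
ee_pos: [606.4, 183.5, 79.8]
tcp_rot: [0.006, 1.0, -0.001, -0.002]
force: [-0.8, 0.8, 0.4]
opening: 85.5
grip_force: 0.0
tcp [606.4 183.5  79.8] yaw_x 179.32 tilt z [-0.0046 -0.0015 -1.    ] shift units [-0.013 -0.001  0.558] turn units(+tool z) 0.002
```

```bash
python3 -m jog '[[0,0,0.2,0,0],[0,0,0.2,0,0],[-0.01,0,0.06,0,0],[0,0,0,0,0],[0,0,0,0,0],[0,0,0,0,0]]'
```

```text
clock: 3.92
ee_pos: [611.2, 184.2, 37.6]
tcp_rot: [0.006, 1.0, 0.001, 0.002]
force: [0.1, 0.6, 0.6]
opening: 85.5
grip_force: 0.0
```

```bash
python3 -m jog '[[0.02,0,0.11,0,0],[0,0,0,0,0],[0,0,0,0,0],[0,0,0,0,0.7],[0,0,0,0,0.7],[0,0,0,0,0.7],[0,0,0,0,0.7],[0,0,0,0,0.7],[0,0,0,0,0.7]]' 40
```

```text
clock: 4.67
ee_pos: [607.8, 182.4, 24.8]
tcp_rot: [0.006, 1.0, -0.001, 0.0]
force: [-0.8, -1.6, 4.3]
opening: 33.1
grip_force: 40.0
```

```bash
python3 -m jog '[[0,0,-0.2,0,0.7],[0,0,-0.35,0,0.7],[0,0,-0.35,0,0.7],[0,0,-0.35,0,0.7],[0,0,-0.35,0,0.7],[0,0,-0.2,0,0.7]]'
python3 -m jog '[[0.1,-0.38,0,0,0.7],[0.1,-0.38,0,0,0.7],[0.1,-0.38,0,0,0.7],[0.1,-0.38,0,0,0.7],[0.1,-0.38,0,0,0.7],[0.1,-0.38,0,0,0.7],[0,-0.38,0,0,0.7],[0,-0.38,0,0,0.7],[0,-0.38,0,-0.05,0.7],[0,-0.38,0,-0.05,0.7]]'
python3 -m jog '[[0,0,0,0,0.7],[0,0,0,0,0.7],[0,0,0,0,0.7]]'
python3 - <<'E'
from h import *
togo([600,-190,200],6.4)
c=cam("wrist");print(c["p"]);save(c,"w3",k=1.4)
c=cam("side");save(c,"s3")
E
```

```text
clock: 5.17
ee_pos: [609.1, 184.6, 208.4]
tcp_rot: [0.006, 1.0, 0.001, 0.003]
force: [1.0, -0.4, -1.1]
opening: 33.2
grip_force: 40.2
clock: 6.0
ee_pos: [543.8, -196.6, 203.6]
tcp_rot: [-0.048, 0.999, 0.001, -0.0]
force: [0.3, -0.3, -1.7]
opening: 33.0
grip_force: 40.3
clock: 6.25
ee_pos: [544.4, -194.9, 203.5]
tcp_rot: [-0.046, 0.999, 0.001, -0.001]
force: [0.2, 1.3, -3.0]
opening: 32.6
grip_force: 40.4
tcp [ 544.4 -194.9  203.5] yaw_x -174.75 tilt z [-0.0011  0.0014 -1.    ] shift units [-0.558 -0.002  0.034] turn units(+tool z) -0.019
[ 473.51296382 -202.16527176  345.4379997 ]
```

View pics/w3.png

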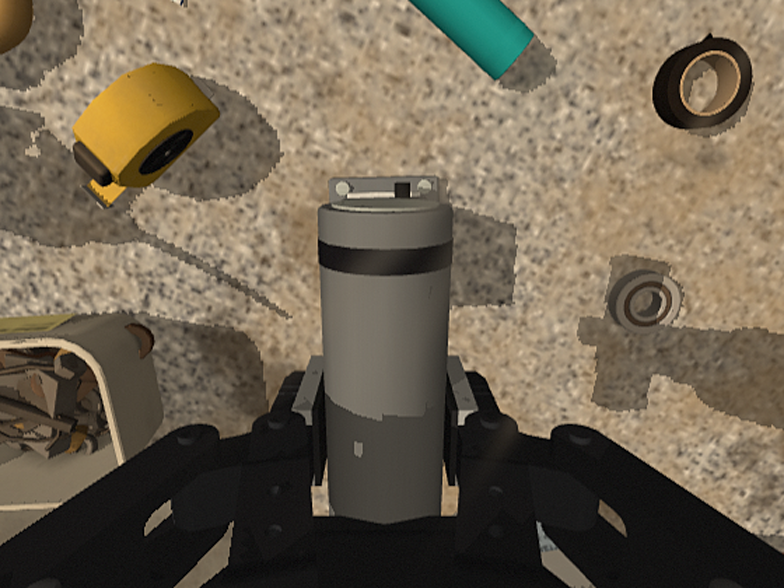

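```bash
python3 - <<'E'
from h import *
np.set_printoptions(precision=1,suppress=True)
w=cam("wrist"); A=at_z(w,np.array([329,178])/1.4,10);B=at_z(w,np.array([439,178])/1.4,10); print("end",A,B,(A+B)/2)
im=cv2.imread('pics/top0.png')
small=cv2.resize(im,(560,420),interpolation=cv2.INTER_AREA)
cr=small[125:250,320:400]; cv2.imwrite('pics/t2.png',cv2.resize(cr,(384*1,600),interpolation=cv2.INTER_CUBIC))
s=cv2.imread('pics/s3.png')[180:360,230:470]
a=cv2.imread('pics/t2.png'); b=cv2.resize(s,(410,600)[0:1]+(308,)); 
b=np.vstack([b,np.zeros((292,410,3),np.uint8)]); cv2.imwrite('pics/m2.png',np.hstack([a,b]))
E
```

```text
end [ 492.3 -236.    10. ] [ 485.2 -161.1   10. ] [ 488.8 -198.6   10. ]
```

View pics/m2.png

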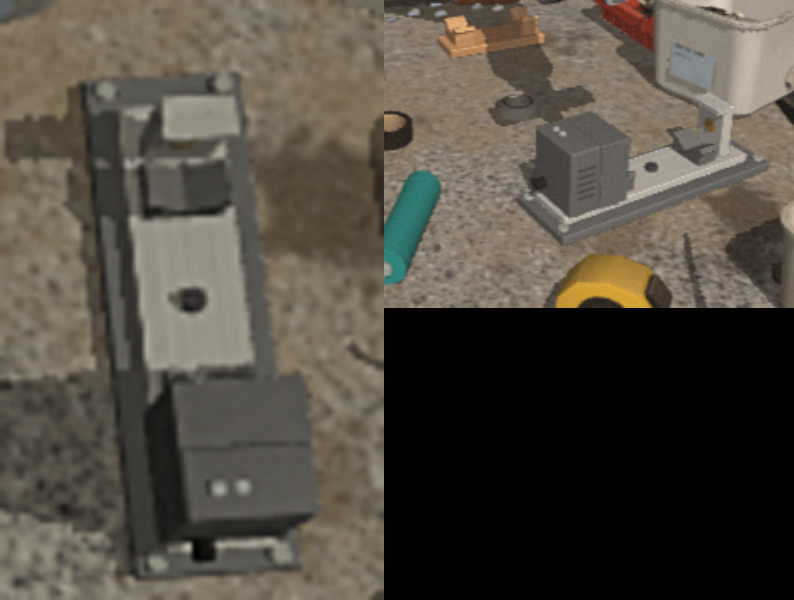

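```bash
python3 - <<'E'
from h import *
np.set_printoptions(precision=1,suppress=True)
t=cam("top")
f=lambda x,y,z: at_z(t,(320+x/4.8,125+y/4.8),z)
tl,tr,bl,br=f(84,84,10),f(239,73,10),f(135,577,10),f(299,569,10)
tail=(tl+tr)/2;end=(bl+br)/2;u=tail-end;L=np.linalg.norm(u);u/=L;print("tail",tail,"end",end,L,"yaw",np.degrees(np.arctan2(u[1],u[0])))
mid=(tail+end)/2; O=mid+15*u; print("O",O)
v=np.array([-u[1],u[0],0])
for n,p in [("lip",(f(163,140,71)+f(240,136,71))/2),("hood",(f(172,380,81)+f(302,376,81))/2),("join",(f(170,446,82)+f(306,441,82))/2),("rear",f(310,511,82)),("endcheck",end)]: print(n,p,"chx",(p-O)@u,"chy",(p-O)@v)
E
```

```text
tail [ 723.6 -174.3   10. ] end [ 486.9 -200.5   10. ] 238.11863114239495 yaw 6.3234297151534555
O [ 620.2 -185.7   10. ]
lip [ 670.8 -180.1   71. ] chx 50.94843678912766 chy 0.05796205773931895
hood [ 559.7 -193.    81. ] chx -60.898904205220056 chy -0.562743763248017
join [ 531.1 -193.1   82. ] chx -89.3397513312617 chy 2.505773000721872
rear [ 503.9 -223.    82. ] chx -119.65378474373148 chy -24.215965755173062
endcheck [ 486.9 -200.5   10. ] chx -134.05931557119743 chy -1.7763568394002505e-14
```

```bash
python3 -m jog '[[0,0,0,-0.01,0.7],[-0.3,0,0,0,0.7],[-0.3,0,0,0,0.7],[-0.28,0,0,0,0.7],[0,0,0.3,0,0.7],[0,0,0.3,0,0.7],[0,0,0.3,0,0.7],[0,0,0.2,0,0.7],[0,0,0,0,0.7],[0,0,0,0,0.7]]'
python3 - <<'E'
from h import *
togo([631.6,-183.7,79],5.9)
E
```

```text
clock: 7.28
ee_pos: [631.4, -185.2, 92.8]
tcp_rot: [-0.052, 0.999, 0.001, -0.002]
force: [0.7, -0.3, -1.9]
opening: 32.9
grip_force: 40.4
tcp [ 631.4 -185.2   92.8] yaw_x -174.01 tilt z [-3.5e-03  9.0e-04 -1.0e+00] shift units [-0.004  0.014  0.138] turn units(+tool z) 0.002
```

```bash
python3 -m jog '[[0,0.01,0.12,0,0.7],[0,0,0.08,0,0.7],[0,0,0.06,0,0.7],[0,0,0.04,0,0.7],[0,0,0,0,0.7]]'; python3 -m jog '[[0,0,0.04,0,0.7],[0,0,0,0,0.7]]'
```

```text
clock: 7.7
ee_pos: [632.2, -185.4, 64.9]
tcp_rot: [-0.051, 0.999, 0.0, -0.0]
force: [-2.9, 0.8, 3.7]
opening: 32.9
grip_force: 41.1
clock: 7.87
ee_pos: [632.1, -185.9, 61.7]
tcp_rot: [-0.051, 0.999, 0.0, -0.0]
force: [-4.9, 0.8, 6.5]
opening: 32.8
grip_force: 41.9
```

```bash
python3 -m jog '[[0,0,0.04,0,0.7],[0,0,0.04,0,0.7],[0,0,0,0,0.7]]'; python3 -m jog '[[0,0,0.04,0,0.7],[0,0,0.02,0,0.7],[0,0,0,0,0.7]]'
python3 - <<'E'
from h import *
c=cam("side");save(c,"s4",crop=(300,190,500,340),k=4)
E
```

```text
clock: 8.12
ee_pos: [631.7, -186.1, 53.6]
tcp_rot: [-0.051, 0.999, 0.0, -0.0]
force: [-5.2, 0.1, 6.7]
opening: 32.9
grip_force: 43.7
clock: 8.37
ee_pos: [631.9, -186.1, 48.0]
tcp_rot: [-0.051, 0.999, 0.0, -0.0]
force: [-5.3, 1.2, 6.7]
opening: 32.9
grip_force: 45.7
```

View pics/s4.png

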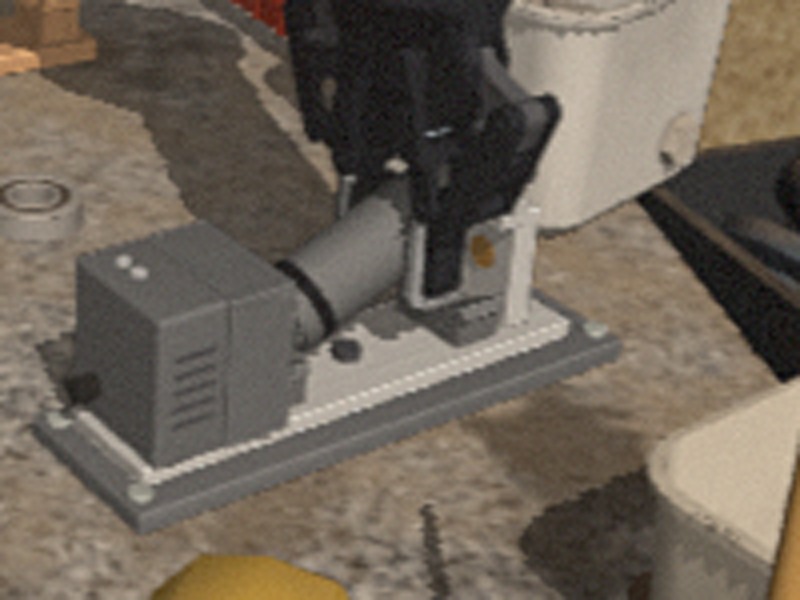

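```bash
python3 -m jog '[[0,0,0.02,0,0.7],[0,0,0,0,0.7],[0,0,-0.1,0,0.7],[0,0,-0.16,0,0.7],[0,0,0,0,0.7],[0,0,0,0,0.7]]'
python3 - <<'E'
from h import *
np.set_printoptions(precision=1,suppress=True)
s=observe();p=s["ee_pos"];a=np.radians(5.9);u=np.array([np.cos(a),np.sin(a),0]);v=np.array([-u[1],u[0],0]);z=np.array([0,0,1.])
C=np.array([616.7,-185.2,0]); print(p,"cradle x,y",(p-C)@u,(p-C)@v,p[2]+21.2)
out=[]
for n in("side","top"):
    c=cam(n);f=cv2.resize(c["frame"][:,:,::-1],None,fx=4,fy=4,interpolation=cv2.INTER_CUBIC)
    def ln(A,B,col): cv2.line(f,*[tuple(int(round(q)) for q in (proj(c,X)*4+1.5)) for X in(A,B)],col,1)
    ce=p+21.2*z
    for th,col in((30,(0,0,255)),):
        t=np.radians(th);ax=u*np.cos(t)+z*np.sin(t)
        nv=np.cross(ax,c["p"]-ce);nv/=np.linalg.norm(nv)
        for sg in(1,-1): ln(ce-60*ax+17*sg*nv,ce+60*ax+17*sg*nv,col)
        e2=np.cross(v,ax)
        for s0 in(-60,60):
            q=[ce+s0*ax+17*(np.cos(k)*v+np.sin(k)*e2) for k in np.linspace(0,6.2832,25)]
            for i in range(24): ln(q[i],q[i+1],col)
    g=lambda x,y,zz: C+x*u+y*v+zz*z
    ln(g(55.5,-17,71),g(55.5,17,71),(0,255,0)); ln(g(-56,-27,81),g(-56,27,81),(0,255,0)); ln(g(-85,-27,82),g(-85,27,82),(0,255,0))
    m=proj(c,ce)*4; x0,y0=int(m[0])-230,int(m[1])-260
    out.append(f[y0:y0+560,max(x0,0):max(x0,0)+400])
cv2.imwrite('pics/o1.png',np.hstack(out))
E
```

```text
clock: 8.92
ee_pos: [633.9, -186.0, 71.7]
tcp_rot: [-0.051, 0.999, -0.001, 0.002]
force: [0.3, 0.1, -2.5]
opening: 32.7
grip_force: 45.0
[ 633.9 -186.    71.7] cradle x,y 17.00630865497446 -2.566278452891522 92.9268818032532
```

View pics/o1.png

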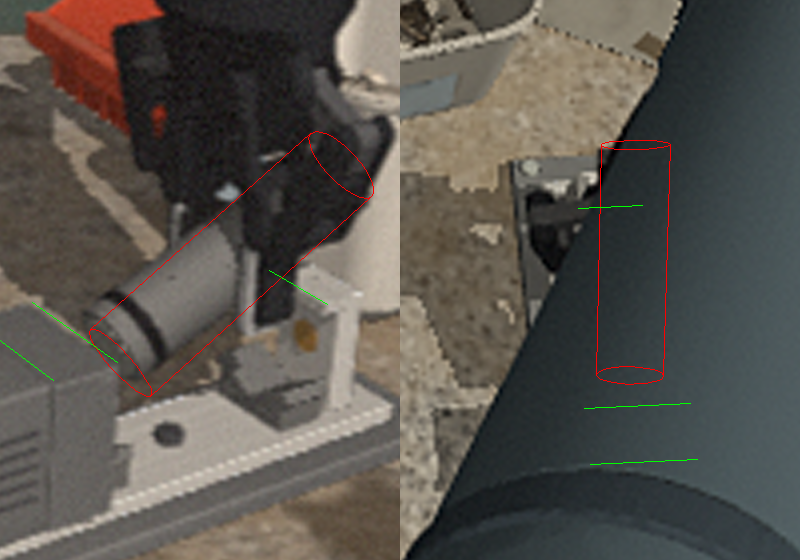

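```bash
python3 - <<'E'
from h import *
np.set_printoptions(precision=1,suppress=True)
a=np.radians(5.9);u=np.array([np.cos(a),np.sin(a),0]);v=np.array([-u[1],u[0],0]);z=np.array([0,0,1.])
C=np.array([616.7,-185.2,0]);O=C+4.5*u
c=cam("side");S=lambda P:(proj(c,P)-[300,190])*4+1.5
for n,P,m in[("baseL",O-135*u+38*v+10*z,(37,430)),("baseB",O-135*u-38*v+10*z,(143,520)),("baseR",O+105*u-38*v+10*z,(620,345)),
 ("hood rear far",C-117*u+27*v+82*z,(78,258)),("hood rear near",C-117*u-27*v+82*z,(160,320)),("hood front near",C-56*u-27*v+81*z,(298,278))]: print(n,S(P),m)
p=observe()["ee_pos"]; ce=p+21.2*z; hsv=cv2.cvtColor(c["frame"],cv2.COLOR_RGB2HSV); print(p)
g=cv2.cvtColor(c["frame"],cv2.COLOR_RGB2GRAY).astype(np.float32); rb=(c["frame"][:,:,0].astype(np.float32)-c["frame"][:,:,2])
t=np.radians(30);ax=u*np.cos(t)+z*np.sin(t)
for s in(-52,-40,-32,-26):
    q=proj(c,ce+s*ax);d=proj(c,ce+(s+1)*ax)-q; sc=np.linalg.norm(d);n=np.array([d[1],-d[0]])/sc
    k=np.arange(-18,22)
    X=np.array([q+n*i for i in k],np.float32)
    f=lambda I:cv2.remap(I,X[None,:,0].copy(),X[None,:,1].copy(),cv2.INTER_LINEAR)[0].astype(int)
    print(s,"px/mm along",sc,q); print(" k ",*k);print(" g ",*f(g));print(" rb",*f(rb))
nv=np.cross(ax,c["p"]-ce);nv/=np.linalg.norm(nv); print("radius px",np.linalg.norm(proj(c,ce-40*ax+17*nv)-proj(c,ce-40*ax)))
E
```

```text
baseL [ 28.4 412.5] (37, 430)
baseB [135.8 514.2] (143, 520)
baseR [624.8 340.9] (620, 345)
hood rear far [ 75.2 254.1] (78, 258)
hood rear near [155.8 318.5] (160, 320)
hood front near [294.4 278.3] (298, 278)
[ 631.7 -185.1   69.3]
-52 px/mm along 0.6312785220188227 [376.  257.2]
 k  -18 -17 -16 -15 -14 -13 -12 -11 -10 -9 -8 -7 -6 -5 -4 -3 -2 -1 0 1 2 3 4 5 6 7 8 9 10 11 12 13 14 15 16 17 18 19 20 21
 g  161 161 173 127 75 73 73 76 73 70 69 60 60 80 88 97 103 106 109 107 107 101 100 103 106 103 106 101 100 102 99 94 87 72 71 74 71 71 79 83
 rb 17 17 13 4 10 20 19 18 19 20 20 11 6 4 7 6 8 7 7 8 7 8 7 7 9 6 7 7 10 7 10 10 9 4 11 14 12 11 14 15
-40 px/mm along 0.6280414906279489 [381.6 252.2]
 k  -18 -17 -16 -15 -14 -13 -12 -11 -10 -9 -8 -7 -6 -5 -4 -3 -2 -1 0 1 2 3 4 5 6 7 8 9 10 11 12 13 14 15 16 17 18 19 20 21
 g  70 66 75 74 73 70 70 67 66 65 67 63 73 84 80 79 71 65 55 43 48 51 45 44 43 31 36 37 40 48 56 60 61 70 72 76 72 70 74 77
 rb 10 14 17 17 16 16 20 14 18 21 14 9 5 3 8 7 6 6 4 6 6 3 6 3 3 4 3 6 6 4 3 6 7 11 17 17 16 19 17 17
-32 px/mm along 0.6258972822376329 [385.3 248.8]
 k  -18 -17 -16 -15 -14 -13 -12 -11 -10 -9 -8 -7 -6 -5 -4 -3 -2 -1 0 1 2 3 4 5 6 7 8 9 10 11 12 13 14 15 16 17 18 19 20 21
 g  113 112 98 77 71 72 73 66 67 68 62 65 79 90 96 103 106 110 116 119 121 123 122 122 122 121 118 113 107 99 92 81 72 69 73 71 75 77 70 74
 rb 25 27 25 17 18 20 19 19 18 21 13 5 4 6 7 9 9 8 9 8 8 9 11 10 9 10 12 11 9 9 7 4 9 13 16 16 18 18 15 17
-26 px/mm along 0.6242963239515383 [388.1 246.3]
 k  -18 -17 -16 -15 -14 -13 -12 -11 -10 -9 -8 -7 -6 -5 -4 -3 -2 -1 0 1 2 3 4 5 6 7 8 9 10 11 12 13 14 15 16 17 18 19 20 21
 g  57 57 60 70 74 73 76 77 77 72 64 72 85 92 100 102 106 112 116 112 120 121 123 124 125 117 114 108 105 100 92 78 64 61 67 69 71 72 72 73
 rb 2 4 5 14 19 19 19 21 18 19 12 6 6 8 6 7 8 9 11 9 11 11 9 11 10 8 9 11 11 6 5 7 10 18 18 18 17 21 19 16
radius px 11.21967475437656
```

```bash
python3 -m jog '[[-0.08,0.01,0,0,0.7],[0,0,0.1,0,0.7],[0,0,0.04,0,0.7],[0,0,0.04,0,0.7],[0,0,0.04,0,0.7],[0,0,0.02,0,0.7],[0,0,0,0,0.7]]'
python3 -m jog '[[0,0,-0.1,0,0.7],[0,0,-0.14,0,0.7],[0.08,0,0,0,0.7],[0,0,0,0,0.7],[0,0,0,0,0.7]]'
cat > tilt.py <<'E'
from h import *
np.set_printoptions(precision=1,suppress=True)
a=np.radians(5.9);u=np.array([np.cos(a),np.sin(a),0]);v=np.array([-u[1],u[0],0]);z=np.array([0,0,1.])
C=np.array([616.7,-185.2,0])
def edges(c,I,q,n):
    k=np.arange(-20,26,.25);X=np.array([q+n*i for i in k],np.float32)
    f=cv2.GaussianBlur(cv2.remap(I,X[None,:,0].copy(),X[None,:,1].copy(),cv2.INTER_LINEAR),(9,1),0)[0]
    return k,f
def run(th=30,dz=24,ss=np.arange(-54,-24,2)):
    p=observe()["ee_pos"];ce=p+dz*z;c=cam("side")
    rb=(c["frame"][:,:,0].astype(np.float32)-c["frame"][:,:,2]); rb=cv2.GaussianBlur(rb,(3,3),0)
    t=np.radians(th);ax=u*np.cos(t)+z*np.sin(t);res=[]
    for s in ss:
        q=proj(c,ce+s*ax);d=proj(c,ce+(s+1)*ax)-q;sc=np.linalg.norm(d);n=np.array([d[1],-d[0]])/sc
        k,f=edges(c,rb,q,n); lowm=f<12.5
        i0=np.argmin(abs(k-2));i=i0;j=i0
        while i>0 and lowm[i]: i-=1
        while j<len(k)-1 and lowm[j]: j+=1
        res.append((s,k[i],k[j],sc))
    r=np.array(res);ok=abs(r[:,2]-r[:,1]-22)<2.5
    m=(r[:,1]+r[:,2])/2
    print("tcp",p,"cradle",(p-C)@u,(p-C)@v,"axis z",ce[2]); print(np.c_[r[:,:3],m][ok])
    if ok.sum()>3:
        pf=np.polyfit(r[ok,0],m[ok],1);print("image tilt err deg",np.degrees(pf[0]/.63),"offset mm at s=0",pf[1]/.66,"at -40",np.polyval(pf,-40)/.66)
if __name__=="__main__": run()
E
python3 tilt.py
```

```text
clock: 9.65
ee_pos: [640.0, -183.0, 47.8]
tcp_rot: [-0.052, 0.999, 0.001, -0.0]
force: [-5.4, 2.5, 9.5]
opening: 32.9
grip_force: 47.9
clock: 10.07
ee_pos: [631.1, -185.1, 70.2]
tcp_rot: [-0.051, 0.999, -0.0, -0.0]
force: [-0.8, -0.2, -2.2]
opening: 32.8
grip_force: 46.5
tcp [ 631.1 -185.1   70.2] cradle 14.364140365297082 -1.361237982989316 axis z 94.16876823713994
[[-54.   -9.8  14.    2.1]
 [-52.  -10.   14.    2. ]
 [-50.   -9.8  14.    2.1]
 [-48.   -9.8  14.2   2.2]
 [-46.   -9.8  13.8   2. ]
 [-44.   -9.8  13.2   1.8]
 [-42.  -10.   13.    1.5]
 [-40.  -10.   13.    1.5]
 [-38.   -9.8  13.2   1.8]
 [-36.   -9.8  13.2   1.8]
 [-34.   -9.8  12.8   1.5]
 [-32.   -9.8  12.5   1.4]
 [-30.   -9.8  12.5   1.4]
 [-28.  -10.   12.5   1.2]
 [-26.  -10.2  12.5   1.1]]
image tilt err deg -3.248060063099903 offset mm at s=0 0.3986291486291492 at -40 2.5631313131313123
```

```bash
python3 -m jog '[[0,0.01,0.065,0,0.7],[0,0,0,0,0.7],[0.05,0,0.025,0,0.7],[0.04,0,0.02,0,0.7],[0,0,0,0,0.7],[0,0,0,0,0.7]]'
python3 -m jog '[[0.04,0,0.02,0,0.7],[0,0,0,0,0.7],[0,0,0,0,0.7]]';python3 tilt.py|tail -1;python3 tilt.py|head -1
```

```text
clock: 10.62
ee_pos: [622.2, -184.7, 58.8]
tcp_rot: [-0.051, 0.999, 0.0, -0.001]
force: [-0.3, -0.0, -1.9]
opening: 32.9
grip_force: 46.5
clock: 10.87
ee_pos: [619.3, -185.0, 57.4]
tcp_rot: [-0.051, 0.999, -0.0, 0.0]
force: [0.6, 0.2, -2.3]
opening: 32.7
grip_force: 46.5
image tilt err deg -2.687031506746288 offset mm at s=0 0.8574380165289247 at -40 2.6480716253443535
tcp [ 619.4 -184.9   57.5] cradle 2.6976117533153365 0.004305724447731751 axis z 81.49044584673089
```

```bash
python3 -m jog '[[0.04,0,0.02,0,0.7],[0,0,0,0,0.7],[0,0,0,0,0.7]]' | grep -E 'pos|force';python3 -m jog '[[0.03,0,0.015,0,0.7],[0,0,0,0,0.7],[0,0,0,0,0.7]]'| grep -E 'pos|force'; python3 tilt.py|tail -1
```

```text
ee_pos: [616.9, -185.2, 56.4]
force: [2.0, 0.6, 1.0]
grip_force: 46.7
ee_pos: [614.7, -185.5, 55.6]
force: [4.8, 1.2, 5.2]
grip_force: 46.9
image tilt err deg -1.9894367886486946 offset mm at s=0 1.6719276094276083 at -40 2.997685185185186
```

```bash
python3 -m jog '[[0.04,0,0.025,0,0.7],[0,0,0,0,0.7],[0,0,0,0,0.7]]' | grep -E 'pos|force';python3 -m jog '[[0.04,0,0.025,0,0.7],[0,0,0,0,0.7],[0,0,0,0,0.7]]'| grep -E 'pos|force'; python3 tilt.py|tail -1
```

```text
ee_pos: [612.4, -185.9, 53.7]
force: [6.4, 1.0, 6.3]
grip_force: 46.7
ee_pos: [610.2, -186.2, 51.9]
force: [8.9, 1.0, 5.2]
grip_force: 46.3
image tilt err deg -6.496120126199817 offset mm at s=0 0.5591630591630578 at -40 4.888167388167392
```

```bash
python3 -m jog '[[0.05,0.01,0.02,0,0.7],[0,0,0,0,0.7],[0,0,0,0,0.7]]' | grep -E 'pos|force';python3 -m jog '[[0.04,0,0.015,0,0.7],[0,0,0,0,0.7],[0,0,0,0,0.7]]'| grep -E 'pos|force'; python3 tilt.py
```

```text
ee_pos: [607.5, -186.2, 51.0]
force: [11.1, 1.3, 6.0]
grip_force: 46.3
ee_pos: [605.3, -186.4, 50.2]
force: [12.1, 0.8, 6.7]
grip_force: 46.1
tcp [ 605.3 -186.4   50.2] cradle -11.436705281856943 -0.0685840457263791 axis z 74.22024234976831
[[-32.   -9.   15.2   3.1]
 [-30.   -9.   14.5   2.8]
 [-28.   -9.   14.2   2.6]
 [-26.   -9.2  15.    2.9]]
image tilt err deg -3.9788735772973887 offset mm at s=0 2.386363636363634 at -40 5.037878787878789
```

```bash
python3 -m jog '[[0.01,0,0.04,0,0.7],[0,0,0.03,0,0.7],[0,0,0,0,0.7]]' | grep -E 'pos|force';python3 -m jog '[[0.01,0,0.04,0,0.7],[0,0,0.02,0,0.7],[0,0,0,0,0.7]]'| grep -E 'pos|force'; python3 tilt.py | head -1
```

```text
ee_pos: [604.3, -186.8, 42.6]
force: [12.7, 0.4, 5.4]
grip_force: 44.7
ee_pos: [603.1, -186.7, 36.3]
force: [13.4, 0.1, 3.8]
grip_force: 44.2
tcp [ 603.1 -186.7   36.3] cradle -13.665183358774696 -0.10791234376115333 axis z 60.27712069089228
```

```bash
python3 -m jog '[[0,0,0.04,0,0.7],[0,0,0.02,0,0.7],[0,0,0,0,0.7]]' | grep -E 'pos|force';python3 -m jog '[[0,0,0.03,0,0.7],[0,0,0.02,0,0.7],[0,0,0,0,0.7],[0,0,0,0,0.7]]'| grep -E 'pos|force'; python3 tilt.py
```

```text
ee_pos: [602.4, -187.1, 29.9]
force: [11.9, -0.6, 4.4]
grip_force: 43.9
ee_pos: [602.4, -186.8, 25.0]
force: [11.6, 0.7, 3.3]
grip_force: 44.0
tcp [ 602.4 -186.8   25. ] cradle -14.42600739988833 -0.1660611944121646 axis z 48.983569521293035
[]
```

```bash
python3 -m jog '[[0.04,0,0,0,0.7],[0,0,0,0,0.7],[0,0,0,0,0.7]]' | grep -E 'pos|force';python3 -m jog '[[0,0,0.03,0,0.7],[0,0,0,0,0.7],[0,0,0,0,0.7]]'| grep -E 'pos|force'
python3 - <<'E'
from h import *
c=cam("side");save(c,"s5",crop=(310,190,480,315),k=4.6)
E
```

```text
ee_pos: [599.9, -187.1, 25.4]
force: [14.1, -0.2, 2.5]
grip_force: 43.9
ee_pos: [600.3, -186.9, 22.7]
force: [13.9, 0.6, 3.5]
grip_force: 44.1
```

View pics/s5.png

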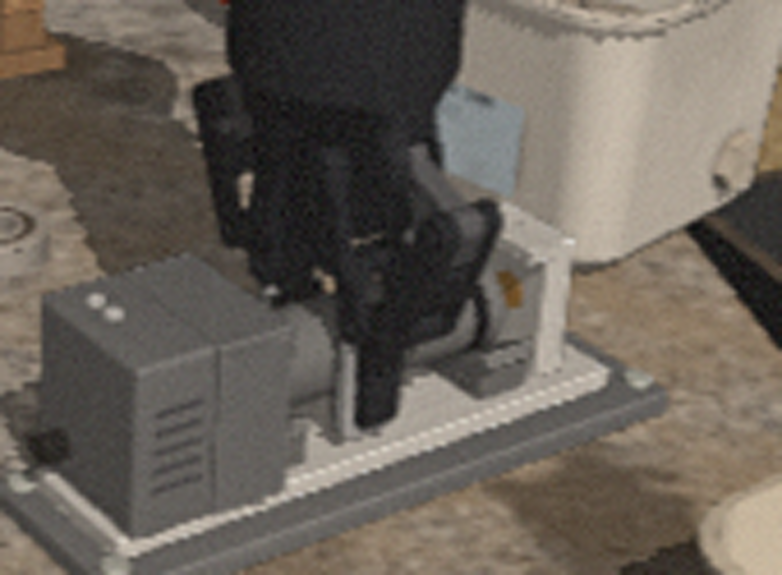

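```bash
for i in 1; do python3 -m jog '[[0,0,0.02,0,0.7],[0,0,0,0,0.7],[0,0,0,0,0.7]]' | grep -E 'pos|force'; python3 -m jog '[[0,0,0.02,0,0.7],[0,0,0,0,0.7],[0,0,0,0,0.7]]' | grep -E 'pos|force'; done
```

```text
ee_pos: [600.5, -187.0, 22.2]
force: [10.9, 1.9, 12.0]
grip_force: 44.6
ee_pos: [600.6, -187.1, 22.1]
force: [7.5, 3.4, 22.3]
grip_force: 45.5
```

```bash
python3 -m jog '[[0,0,-0.03,0,0.7],[0,0,0,0,0.7],[-0.04,0,0,0,0.7],[0,0,0,0,0.7],[0,0,0,0,0.7]]' | grep -E 'pos|force'; python3 -m jog '[[-0.04,0,0,0,0.7],[0,0,0,0,0.7],[0,0,0,0,0.7]]' | grep -E 'pos|force'
```

```text
ee_pos: [601.7, -187.0, 22.1]
force: [8.5, 2.0, 11.3]
grip_force: 44.6
ee_pos: [603.0, -187.0, 22.0]
force: [4.6, 1.4, 14.6]
grip_force: 44.9
```

```bash
python3 -m jog '[[0,0,-0.04,0,0.7],[0,0,0,0,0.7],[0,0,0,0,0.7]]' | grep -E 'pos|force'; python3 -m jog '[[-0.03,0,0,0,0.7],[0,0,0,0,0.7],[0,0,0,0,0.7]]' | grep -E 'pos|force'; python3 tilt.py|head -1
```

```text
ee_pos: [603.9, -186.6, 23.4]
force: [11.3, -1.2, -1.7]
grip_force: 43.5
ee_pos: [606.0, -186.4, 23.0]
force: [10.2, -1.0, -0.8]
grip_force: 43.6
tcp [ 606.  -186.4   23. ] cradle -10.780805319102125 -0.058513040152647466 axis z 47.02191753436192
```

```bash
python3 -m jog '[[-0.03,0,0.01,0,0.7],[0,0,0,0,0.7],[0,0,0,0,0.7]]' | grep -E 'pos|force'; python3 -m jog '[[-0.03,0,0,0,0.7],[0,0,0,0,0.7],[0,0,0,0,0.7]]' | grep -E 'pos|force'; python3 -m jog '[[-0.03,0,0,0,0.7],[0,0,0,0,0.7],[0,0,0,0,0.7]]' | grep -E 'pos|force'
```

```text
ee_pos: [607.2, -186.4, 22.2]
force: [7.1, 0.2, 2.3]
grip_force: 44.0
ee_pos: [608.6, -186.3, 22.1]
force: [3.4, -0.3, 5.9]
grip_force: 44.2
ee_pos: [609.5, -186.2, 22.0]
force: [0.0, -1.0, 10.3]
grip_force: 44.5
```

```bash
python3 -m jog '[[0,0,-0.03,0,0.7],[0,0,0,0,0.7],[0,0,0,0,0.7]]' | grep -E 'pos|force'; python3 -m jog '[[-0.03,0,0,0,0.7],[0,0,0,0,0.7],[0,0,0,0,0.7]]' | grep -E 'pos|force'
```

```text
ee_pos: [610.4, -185.7, 23.4]
force: [5.5, -1.3, -0.7]
grip_force: 43.5
ee_pos: [611.9, -185.4, 22.9]
force: [4.1, -2.4, -1.5]
grip_force: 43.6
```

```bash
python3 -m jog '[[-0.02,0,0,0,0.7],[0,0,0,0,0.7],[0,0,0,0,0.7]]' | grep -E 'pos|force'; python3 -m jog '[[0,0,0,0,0.6],[0,0,0,0,0.5],[0,0,0,0,0.3],[0,0,0,0,0],[0,0,0,0,0],[0,0,0,0,0]]' | grep -E 'pos|force|open'; python3 -m jog '[[0,0,-0.1,0,0],[0,0,-0.2,0,0],[0,0,-0.3,0,0],[0,0,-0.3,0,0],[0,0,-0.3,0,0],[0.3,0,0,0,0],[0.3,0,0,0,0],[0.3,0,0,0,0],[0,0,0,0,0],[0,0,0,0,0]]'
```

```text
ee_pos: [611.9, -185.3, 22.9]
force: [-2.1, -2.8, 3.4]
grip_force: 43.9
ee_pos: [614.2, -183.5, 23.1]
force: [0.2, -0.5, -0.9]
opening: 85.3
grip_force: 0.0
clock: 18.9
ee_pos: [522.3, -194.3, 143.7]
tcp_rot: [-0.05, 0.999, 0.001, -0.0]
force: [0.8, -0.3, 0.1]
opening: 85.2
grip_force: 0.0
```

```bash
python3 - <<'E'
import tilt,numpy as np
from tilt import *
tilt.observe=lambda:{"ee_pos":C+46*z}
tilt.run(th=0,dz=0,ss=np.arange(-45,56,6))
w=cam("wrist")
for n,c in(("w",w),("t",cam("top"))):
    for k in("battery","battery_nub"): print(n,k,[(d["p"],at_z(c,d["centre"],50)) for d in spot_in(c,k)[:3]])
print(C, observe()["ee_pos"])
# dark bands along the top line of the battery, wrist
g=cv2.cvtColor(w["frame"],cv2.COLOR_RGB2GRAY)
for zz,L in((63,"top line z63"),):
    print(L,[(s,int(cv2.getRectSubPix(g,(3,3),tuple(map(float,proj(w,C+s*u+zz*z)))).mean())) for s in range(-66,76,3)])
E
```

```text
tcp [ 616.7 -185.2   46. ] cradle 0.0 0.0 axis z 46.0
[[-33.  -12.2  11.2  -0.5]
 [-27.  -11.8  11.2  -0.2]
 [ -3.  -11.8  10.8  -0.5]
 [  3.  -12.2  11.   -0.6]
 [  9.  -12.   11.   -0.5]
 [ 15.  -11.5  11.   -0.2]
 [ 21.  -12.2  11.   -0.6]]
image tilt err deg -0.19481811870407686 offset mm at s=0 -0.7104181940371459 at -40 -0.5805917033235585
w battery [(0.94, array([ 615.4, -184.4,   50. ])), (0.84, array([ 398.8, -154.7,   50. ]))]
w battery_nub [(0.74, array([ 613. , -184.9,   50. ])), (0.67, array([ 400.2, -156.3,   50. ]))]
t battery [(0.77, array([ 628.2, -188.2,   50. ])), (0.73, array([ 539.1, -178.3,   50. ])), (0.69, array([ 383. , -159.3,   50. ]))]
t battery_nub [(0.97, array([385.4, 128.8,  50. ])), (0.87, array([ 632.7, -179.1,   50. ])), (0.57, array([ 379. , -162.2,   50. ]))]
[ 616.7 -185.2    0. ] [ 525.7 -193.4  143.4]
top line z63 [(-66, 92), (-63, 93), (-60, 93), (-57, 93), (-54, 92), (-51, 93), (-48, 53), (-45, 95), (-42, 94), (-39, 95), (-36, 94), (-33, 95), (-30, 94), (-27, 94), (-24, 94), (-21, 93), (-18, 93), (-15, 93), (-12, 93), (-9, 93), (-6, 93), (-3, 93), (0, 93), (3, 92), (6, 91), (9, 92), (12, 91), (15, 92), (18, 92), (21, 91), (24, 91), (27, 91), (30, 91), (33, 92), (36, 66), (39, 11), (42, 11), (45, 12), (48, 12), (51, 13), (54, 13), (57, 13), (60, 12), (63, 13), (66, 13), (69, 13), (72, 13), (75, 13)]
```

Level to 0.2°, at seat height, on axis, with the nub against the post. I'm handing it in.

```bash
python3 -c "
from plant import finish_job
print(finish_job())"
```

```text
the job is handed in; nothing more can be done
None
```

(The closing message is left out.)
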